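# Find the brass seal blank by weight and hold it in the vice

### The job

Of the two black company-seal blanks in the wooden stand one is brass and one is resin: lift each right out of the stand in turn to feel which is heavier, and leave the lighter one standing in the stand. Take the heavier to the open seal vice and lower it gently between the jaws until its foot is on the bed, midway between the side cheeks, upright and flat against the fixed jaw (the far one, away from the loose sliding jaw). Finish while still gripping it there, so that I can close the jaw and drive the wedge; leave the things lying about alone.

Things in the scene. Friction and masses are not known exactly. Their poses are not given: they have to be found in the camera images.
- blank_1_mid (a point): one of two square company-seal blanks: upright black bar 24 x 24 mm, 60 mm tall, small red dot near the top of one side; looks just like the second one. One of the two is brass under the black finish (about 240 to 315 g), the other resin (55 to 90 g); only lifting tells which. This point: its centre, 30 mm above its foot; z up its length, x and y square to its sides
- blank_2_mid (a point): one of two square company-seal blanks: upright black bar 24 x 24 mm, 60 mm tall, small red dot near the top of one side; looks just like the first one. One of the two is brass under the black finish (about 240 to 315 g), the other resin (55 to 90 g); only lifting tells which. This point: its centre, 30 mm above its foot; z up its length, x and y square to its sides
- stand: brown wooden stand that holds the blanks, 60 (x) x 150 (y) x 24 mm high, fixed to the desk, with two square sockets in a row along its y axis, 76 mm apart. Origin: centre of its underside
- socket_left (a point): centre of the floor of the stand's socket at its +y end; socket 28 x 28 mm and 16 mm deep, its floor 8 mm above the desk, so that a blank stands 44 mm proud of the stand. Sides parallel to the stand's x and y axes
- socket_right (a point): centre of the floor of the stand's socket at its -y end; same size as the other
- seal_vice: wooden seal vice, 150 (x) x 88 (y) x 44 mm, fixed. Origin: centre of underside, x along its length to the fixed jaw. Above the desk: bed 12 mm, fixed jaw top 42 mm, cheek tops 37 mm, sliding jaw top 44 mm. Fixed jaw's face 37.5 mm along +x, square to x; side cheeks 31 to 44 mm to each side . Sliding jaw 20 mm thick, 57 mm wide, on the -x side of the gap; no wedge is in: it is loose
- seal_vice_jaw (a joint): how far the sliding jaw stands back from its foremost place, in m: the gap between the jaws is 20 mm plus this value. It starts at 12 to 20 mm, wide enough for a blank, and slides with about 1.5 N of friction
- vice_seat (a point): point on the vice's bed where the middle of the blank's foot belongs: midway between the cheeks, 12 mm in front of the fixed jaw's face. Axes as the vice's (x towards the fixed jaw, z up)
- wood_wedge: dark wooden packing wedge, 12 x 69 x 8 mm, lying on the desk beside the vice on its left; leave it alone. Origin: centre of its underside, y along its length
- wood_slip: dark wooden packing slip, 17 x 88 x 9 mm, lying on the desk beside the vice on its right; leave it alone. Origin: centre of its underside, y along its length
- graver_5: seal-carving knife with a dark wooden handle, 11 x 160 x 12 mm, lying on the desk nearer to the robot than the stand; leave it alone. Origin: centre of its underside, y along its length (handle at +y)
- seal_5: short red seal blank, 15 x 45 x 15 mm, lying on the desk nearer to the robot than the vice; leave it alone. Origin: centre of its underside, y along its length
There are look-alikes about, which are no part of the job. What is shaped like the part that bears blank_2_mid but orange or pink is not meant.

How it is judged:
By the outcome, as a careful person would: the job done as asked, in the order asked, and still so for the second after the job is handed in, while the arm keeps its last pose, push and grip.
It also fails if it takes over 67 s, if anything falls off the work surface, if the arm or the gripper's body presses on something with over 40 N, if the wrist force passes 120 N, or if a joint passes its speed limit or range.

### The arm

A 6-joint arm with a two-finger parallel gripper is mounted at the origin on a cart in front of the work surface, level with it; the furniture and walls round the work are solid. World frame = base frame: x ahead of the robot, y to its left, z up, the work surface at z = 0. Lengths are in m, angles in rad, forces in N, time in s.
With the tool pointing down it reaches from about 0.3 to 0.875 m from the base axis. Payload 6.4 kg.
Tool frame: the origin (TCP) lies between the finger pads; the fingertips stand ctrl.tip_reach ahead of it and the grasp point (between the pads) lies 11 mm behind it (ctrl.tip_reach is the distance from the TCP to the fingertips, in m); z points along the fingers, x is the direction in which the jaws open and shut, and the axes are right-handed (so a half turn about z gives the same grasp; the last joint's range is limited). The gripper opens to 85 mm and grips with 20 to 120 N. Pads are 22 mm wide; open, the fingers measure 114 mm over their backs; the gripper's body (76 mm by 85 mm) begins 54 mm behind the grasp point. The pads swing forward as they close: fully open they stand 13 mm farther back than shut.
Start: joints at [-0.206, 0.181, 1.607, -0, 1.354, -0.206], TCP at [0.575, 0, 0.239] pointing down, gripper open.
Joint ranges: [-2.99, 2.99], [-0.89, 2.07], [0.3, 2.58], [-1.14, 4.28], [0, 2.63], [-3.12, 3.12]. Speed limits (rad/s): [2.57, 2.57, 3.01, 3.14, 3.14, 3.14].

### API

Orientations are given as a unit quaternion [w, x, y, z].
In Python, from bench import telemetry, viewer, ticket, nets, ctrl gives the robot as it stands.
- The arm moves only by the tool step_arm, never from a script. Its argument "plan" is a list of rows, each a list of 2 entries, a list of its own where there are three numbers: the shift along the tool's x, y, z in m, then the turn, a rotation vector about the tool's x, y, z in degrees. A call has 1 to 5 rows; each row is the pose to reach, as a shift and turn from the pose commanded when the call began, along the tool's axes at that moment; what a row does not reach only later rows make up. A row lasts 1/10 s, in which the tool goes at most 50 mm and 8.59 degrees, less where a joint would pass 70% of its speed; a pose out of reach is approached as far as the arm can. A call with a gripper value outside its range is refused whole. "fingers" is the opening in per cent of the stroke, from 0 (shut) to 100 (fully open), set as the call begins (left out, the last holds). The fingers move at their own pace and stop on an object; the grip force is fixed at half the most. Time passes only in rows, so rows that repeat a pose let the fingers close. It gives the time, the measured TCP pose, the force and the opening at its end, in the units of the state.
- telemetry.get_obs(): the state, without advancing time (a new reading comes with each control period).
- viewer.camera(name): name is "scene" or "top" or "wrist"; returns the picture (400x640x3 uint8, red, green, blue); there is no depth.
- viewer.get_calibration(name): a dict with "K" (3x3 intrinsics, pixels), "dist" ([k1, k2, p1, p2, k3] as OpenCV has them; the pictures are not rectified), "origin" and "orientation" of the camera in the world. Camera axes: x right, y up, looking along -z (the intrinsics and any distortion apply to the point x, -y, -z); pixel columns grow to the right and rows downward; lengths in m; the calibration is good to about 2 mm. A picture is of the moment at which its call begins: read the wrist's pose just before it. get_calibration takes no time and is no camera call; for the wrist camera it gives the pose at the moment of the call.
- ticket.hand_in(): hands the job in, once; it reports no verdict.
Trained networks look in the newest picture that a camera, given by its name, has taken for a name from the list of things; names that differ only in an ending like _2 or _b are one class to them, and where a whole thing is asked for, a point or a joint stands for the part that bears it (a point fixed in the world has none). Each returns a list of dicts, best first, with "score" (0 to 1); they miss things now and then, are a little off and sometimes report something else, mostly with a low value. They report only what shows in the picture. A call takes as long as a camera call. They do not tell look-alikes from the thing itself.
- nets.boxes_of(thing, camera): "extent" ([left, top, right, bottom] in pixels, round what is visible of it).
The state is a dict: "time_s": time; "q": joint angles; "dq": joint speeds; "joint_efforts": joint torques, N m; "eef_pos": TCP position; "eef_rot": TCP orientation; "wrist_force": force on the tool from outside, world axes, zero at the start; "torque": the same for the moment, N m; "opening": opening from 0.0 (shut) to 1.0 (fully open).
Only numpy, scipy, OpenCV 4.12 (cv2) and the standard library are available. Lean on these libraries where they do the work, as an engineer would, in place of code of your own. Each camera call takes 0.05 s, during which the arm holds its last target.

## Working session

There is one attempt and no reset: what is moved stays moved. The work goes in short steps, Python scripts to look and compute and a tool call to move; the robot and the scene stay as the last step left them, time stands still between calls to the robot, and variables do not carry over. Pictures are saved under pics/ and viewed, and the job is handed in when it is done.

Besides the shell and the picture viewer there is one more tool, called after "Call:" as name([rows], argument=value, ...), one row to a line, values as JSON. step_arm: Moves the arm, as the interface text tells. Its arguments: {"type":"object","properties":{"plan":{"type":"array"},"fingers":{"type":"number"}},"required":["plan"]}

```bash
mkdir -p pics; ls
python3 - <<'E'
from bench import telemetry, viewer, ticket, nets, ctrl
import cv2
print(telemetry.get_obs(), ctrl.tip_reach)
for n in ["scene","top"]:
    im=viewer.camera(n); cv2.imwrite(f"pics/{n}0.png",im[:,:,::-1])
    print(n,viewer.get_calibration(n))
    for t in ["blank_1_mid","stand","seal_vice"]:
        print(t,[(round(d["score"],2),[round(v) for v in d["extent"]]) for d in nets.boxes_of(t,n)])
E
```

```text
pics
{'time_s': 0.0, 'q': array([-2.06281625e-01,  1.81564537e-01,  1.60803635e+00, -4.82403365e-05,
        1.35378569e+00, -2.06278792e-01]), 'dq': array([-8.28454578e-04, -1.10067034e-03, -3.89903658e-04,  9.65257553e-05,
        9.78070412e-04,  3.59865183e-04]), 'joint_efforts': array([ 3.41415571e-04, -4.44869328e+01, -3.51340663e+01, -2.51131587e-04,
        9.11703974e-03,  3.43231875e-05]), 'eef_pos': array([5.74446743e-01, 1.28880900e-04, 2.38357230e-01]), 'eef_rot': array([-1.60666175e-04,  9.99999597e-01,  3.79797408e-06, -8.82772226e-04]), 'wrist_force': array([0.32782152, 0.88451221, 0.12999013]), 'torque': array([ 0.01148327, -0.0207993 , -0.03270371]), 'opening': 0.9991366101328713} 0.008
scene {'K': array([[383.93378887,   0.        , 320.28574735],
       [  0.        , 383.93378887, 198.57117325],
       [  0.        ,   0.        ,   1.        ]]), 'dist': array([0.01078369, 0.        , 0.        , 0.        , 0.        ]), 'origin': array([0.00247399, 0.68726689, 0.72289465]), 'orientation': array([-0.27739228, -0.12314088,  0.42174639,  0.85441198])}
blank_1_mid [(0.47, [237, 228, 252, 249]), (0.39, [398, 196, 403, 207]), (0.33, [229, 220, 283, 264])]
stand [(0.64, [226, 220, 283, 263])]
seal_vice [(0.67, [341, 148, 386, 184])]
top {'K': array([[446.27102009,   0.        , 318.58605328],
       [  0.        , 446.27102009, 198.09089548],
       [  0.        ,   0.        ,   1.        ]]), 'dist': array([-0.03359905,  0.        ,  0.        ,  0.        ,  0.        ]), 'origin': array([ 0.42024475, -0.03082057,  1.26685904]), 'orientation': array([ 0.71135985,  0.02642325, -0.01203187, -0.70222803])}
blank_1_mid []
stand [(0.64, [226, 162, 287, 184])]
seal_vice [(0.94, [396, 160, 450, 219])]
```

Run:
```python
import cv2
a=cv2.imread("pics/scene0.png"); cv2.imwrite("pics/sc.png",cv2.resize(a[100:300,180:450],None,fx=2.9,fy=2.9,interpolation=cv2.INTER_CUBIC))
a=cv2.imread("pics/top0.png"); cv2.imwrite("pics/tc.png",cv2.resize(a[100:270,190:490],None,fx=2.6,fy=2.6,interpolation=cv2.INTER_CUBIC))
```

```text
(no output)
```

View pics/sc.png

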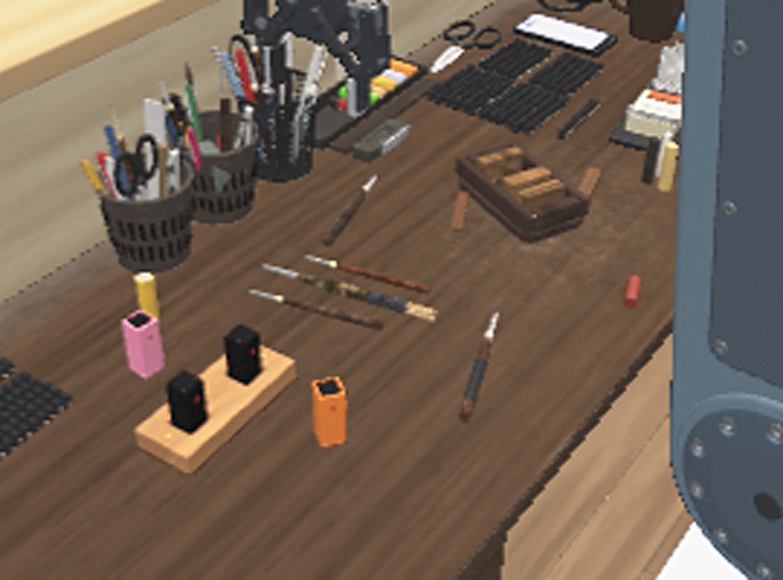

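View pics/tc.png

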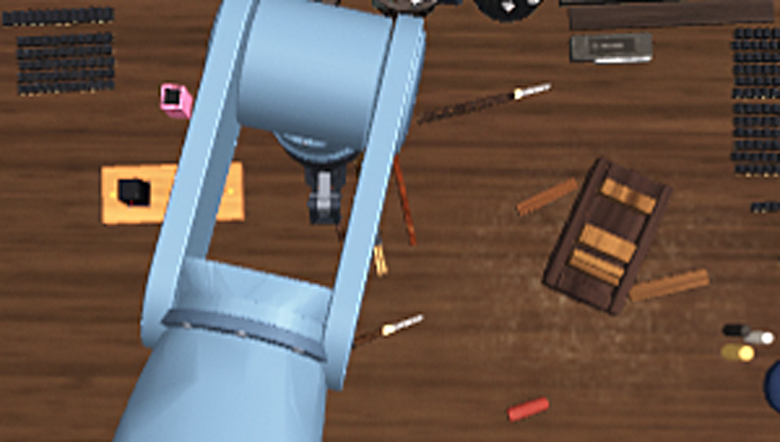

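View pics/scene0.png

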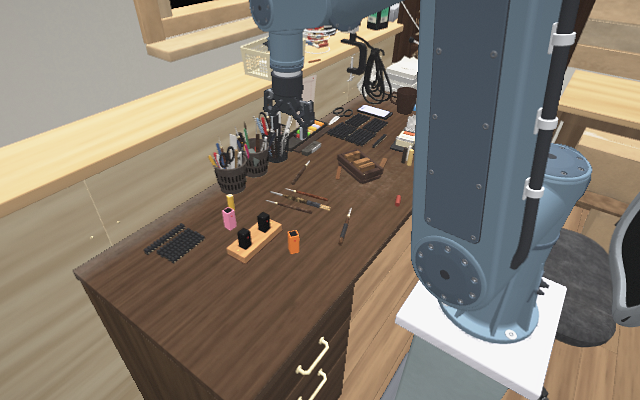

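```bash
cat > h.py <<'E'
import numpy as np, cv2
from scipy.spatial.transform import Rotation as R
def rot(q): return R.from_quat(np.r_[q[1:],q[0]])
def ray(cal,px):
    u=cv2.undistortPoints(np.array([[px]],float),cal["K"],cal["dist"])[0,0]
    d=rot(cal["orientation"]).apply([u[0],-u[1],-1]); return np.array(cal["origin"]),d
def at(cal,px,z):
    o,d=ray(cal,px); return o+d*(z-o[2])/d[2]
def proj(cal,P):
    p=rot(cal["orientation"]).inv().apply(np.array(P,float)-cal["origin"]); p=np.atleast_2d(p)*[1,-1,-1]
    return cv2.projectPoints(p,np.zeros(3),np.zeros(3),cal["K"],cal["dist"])[0][:,0]
E
python3 - <<'E'
from h import *
from bench import telemetry, viewer
im=viewer.camera("wrist"); cv2.imwrite("pics/w0.png",im[:,:,::-1]); c=viewer.get_calibration("wrist");print(c)
print(rot(c["orientation"]).as_matrix())
t=viewer.get_calibration("top")
f=lambda x,y:(190+x/2.6,100+y/2.6)
for n,p,z in [("standTL",(101,167),.024),("standBR",(244,221),.024),("blank",(133,190),.06),("viceT",(600,158),.037),("viceR",(671,185),.037),("viceL",(545,285),.037),("viceB",(616,314),.037)]: print(n,at(t,f(*p),z))
E
```

```text
{'K': array([[315.51215861,   0.        , 320.41578502],
       [  0.        , 315.51215861, 205.14952372],
       [  0.        ,   0.        ,   1.        ]]), 'dist': array([-0.00949458,  0.        ,  0.        ,  0.        ,  0.        ]), 'origin': array([0.57338896, 0.07382283, 0.37298946]), 'orientation': array([ 9.89314418e-01, -1.45797317e-01,  9.07153486e-06,  3.52360256e-04])}
[[ 9.99999752e-01 -6.99835375e-04 -8.47971598e-05]
 [ 6.94544953e-04  9.57486036e-01  2.88478783e-01]
 [-1.20695561e-04 -2.88478770e-01  9.57486284e-01]]
standTL [0.5801482  0.24906614 0.024     ]
standBR [0.52324827 0.09269307 0.024     ]
blank [0.55156324 0.20651689 0.06      ]
viceT [ 0.59392443 -0.28660755  0.037     ]
viceR [ 0.56597416 -0.36199006  0.037     ]
viceL [ 0.45807426 -0.2285915   0.037     ]
viceB [ 0.42838664 -0.30361442  0.037     ]
```

View pics/w0.png

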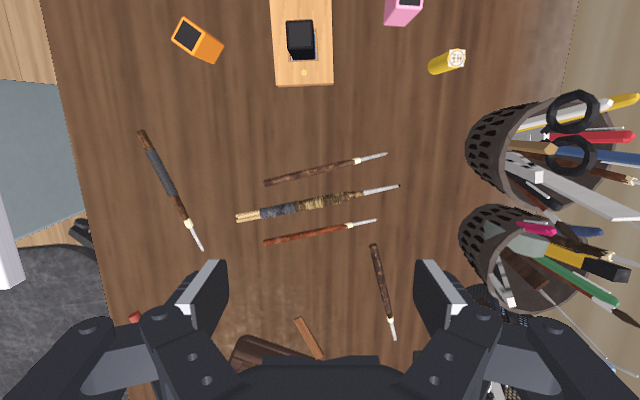

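Call:
step_arm([
  [[-0.01,-0.045,-0.01],[0,0,0]],
  [[-0.02,-0.09,-0.02],[0,0,0]],
  [[-0.02,-0.09,-0.02],[0,0,0]],
  [[-0.02,-0.09,-0.02],[0,0,0]],
  [[-0.02,-0.09,-0.02],[0,0,0]],
])

```text
time_s: 0.95
eef_pos: [0.5551, 0.0893, 0.259]
eef_rot: [0.0, 1.0, -0.0, -0.0]
wrist_force: [0.3, 0.2, -0.4]
opening: 0.999
```

Run:
```python
from h import *
from bench import telemetry, viewer, nets
o=telemetry.get_obs();c=viewer.get_calibration("wrist")
im=viewer.camera("wrist")
import pickle;pickle.dump(c,open("c1.pkl","wb"));print(o["eef_pos"],o["time_s"])
cv2.imwrite("pics/w1.png",im[:,:,::-1])
for t in ["blank_1_mid","stand"]:
        print(t,[(round(d["score"],2),[round(v) for v in d["extent"]]) for d in nets.boxes_of(t,"wrist")])
```

```text
[0.55508333 0.08930435 0.258998  ] 0.95
blank_1_mid [(0.69, [308, 42, 333, 77])]
stand [(0.61, [288, 23, 348, 170])]
```

View pics/w1.png

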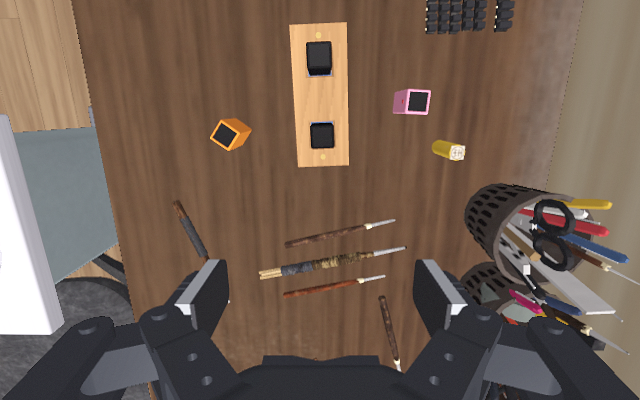

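Run:
```python
from h import *
import pickle
c=pickle.load(open("c1.pkl","rb")); im=cv2.imread("pics/w1.png")
cv2.imwrite("pics/w1c.png",cv2.resize(im[10:180,190:440],None,fx=3.2,fy=3.2,interpolation=cv2.INTER_CUBIC))
sub=im[10:180,270:370].astype(int)
wood=((sub[:,:,2]>170)&(sub[:,:,2]-sub[:,:,0]>40)).astype(np.uint8)
n,l,s,ce=cv2.connectedComponentsWithStats(wood);k=1+s[1:,4].argmax();print(s[k])
ct=max(cv2.findContours((l==k).astype(np.uint8),cv2.RETR_EXTERNAL,cv2.CHAIN_APPROX_NONE)[0],key=len)[:,0]+[270,10]
w=np.array([at(c,p,.024)[:2] for p in ct.astype(float)])
r=cv2.minAreaRect((w*1000).astype(np.float32));print("stand",r)
for x0,y0,x1,y1 in [(300,38,342,84),(300,115,342,155)]:
    g=im[y0:y1,x0:x1].max(2); m=(g<45).astype(np.uint8)
    ct=max(cv2.findContours(m,cv2.RETR_EXTERNAL,cv2.CHAIN_APPROX_NONE)[0],key=cv2.contourArea)[:,0]+[x0,y0]
    w=np.array([at(c,p,.068)[:2] for p in ct.astype(float)])
    print(cv2.boundingRect(ct.astype(np.int32)),cv2.minAreaRect((w*1000).astype(np.float32)))
for p in [(230,135),(412,101),(293,104)]: print(at(c,p,.06))
```

```text
[  19   12   60  145 6261]
stand ((553.4597778320312, 175.21005249023438), (60.26366424560547, 150.5482177734375), 2.36871075630188)
(306, 43, 25, 32) ((551.2732543945312, 209.7415313720703), (22.422395706176758, 27.004182815551758), 0.5109302997589111)
(310, 123, 24, 25) ((554.616455078125, 138.86993408203125), (23.059417724609375, 23.817596435546875), 0.6752941012382507)
[0.46000308 0.13844166 0.06      ]
[0.64534092 0.17195614 0.06      ]
[0.52588206 0.16896316 0.06      ]
```

View pics/w1c.png

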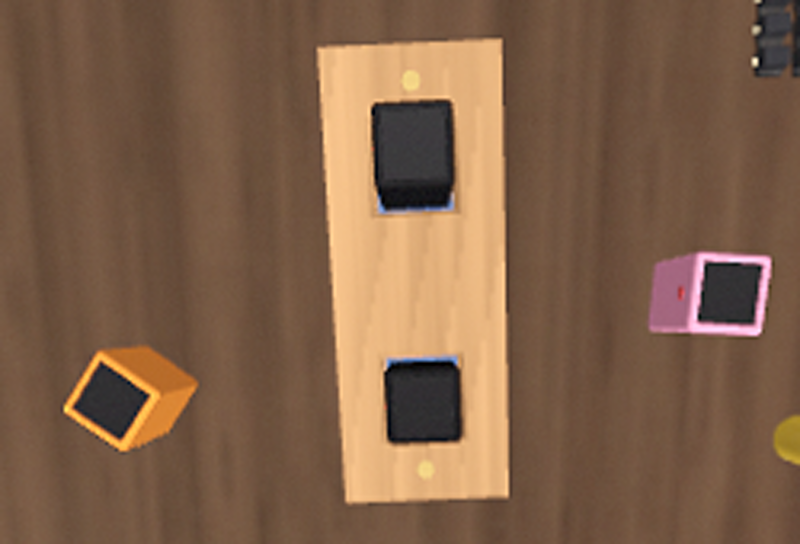

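Candidates: black blanks in the stand at px (319,56) and (322,135), which are the ones meant. Orange at (230,135) and pink (412,101) are look-alikes to be left alone. The enlarged crop confirms this. I'm starting with the right-hand blank.

Call:
step_arm([
  [[0,-0.02,0.03],[0,0,-2.4]],
  [[0,-0.04,0.07],[0,0,-2.4]],
  [[0,-0.048,0.11],[0,0,-2.4]],
  [[0,-0.048,0.149],[0,0,-2.4]],
  [[0,-0.048,0.149],[0,0,-2.4]],
], fingers=65)

```text
time_s: 1.6
eef_pos: [0.5504, 0.1372, 0.1042]
eef_rot: [0.0, 1.0, 0.021, -0.006]
wrist_force: [-1.3, -0.3, -0.6]
opening: 0.653
```

Run:
```python
from h import *
from bench import telemetry, viewer
o=telemetry.get_obs();c=viewer.get_calibration("wrist")
im=viewer.camera("wrist");print(o["eef_pos"],o["eef_rot"],o["opening"])
cv2.imwrite("pics/w2.png",im[:,:,::-1])
# expected tcp & model
a=np.radians(2.4);x=np.array([np.cos(a),np.sin(a)]);y=np.array([-x[1],x[0]])
for cc in ([.5534,.1752]-y*.038,):
  print([np.round(proj(c,[*(cc+sx*.012*x+sy*.012*y),.068])[0]) for sx,sy in [(-1,-1),(1,-1),(1,1),(-1,1)]])
```

```text
[0.55039524 0.13717557 0.10417954] [ 1.53749755e-04  9.99771484e-01  2.05172104e-02 -5.99993771e-03] 0.6526973412984222
[array([311., 261.]), array([352., 261.]), array([353., 223.]), array([311., 223.])]
```

View pics/w2.png

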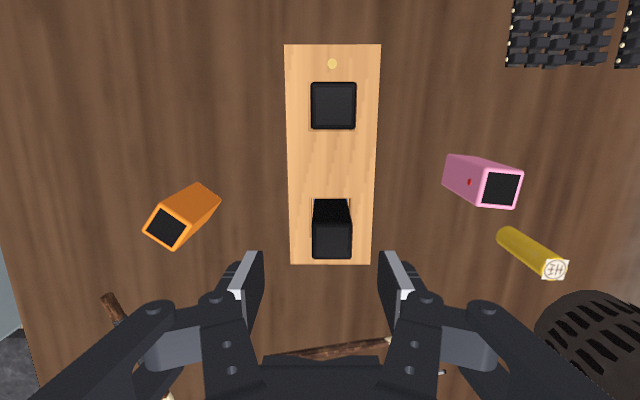

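Call:
step_arm([
  [[0,0,0.0],[0,0,0]],
  [[0,0,0.02],[0,0,0]],
  [[0,0,0.04],[0,0,0]],
  [[0,0,0.058],[0,0,0]],
  [[0,0,0.058],[0,0,0]],
])

```text
time_s: 2.15
eef_pos: [0.5554, 0.1375, 0.0528]
eef_rot: [0.0, 1.0, 0.021, 0.0]
wrist_force: [-0.2, -0.4, 0.3]
opening: 0.648
```

Call:
step_arm([
  [[0,0,0],[0,0,0]],
  [[0,0,0],[0,0,0]],
])

```text
time_s: 2.35
eef_pos: [0.5569, 0.1379, 0.0547]
eef_rot: [-0.0, 1.0, 0.021, 0.002]
wrist_force: [0.1, -1.7, 0.0]
opening: 0.65
```

Run:
```python
from h import *
from bench import telemetry, viewer
o=telemetry.get_obs();c=viewer.get_calibration("wrist")
im=viewer.camera("wrist");print(o["eef_pos"],o["eef_rot"],o["opening"],o["wrist_force"])
cv2.imwrite("pics/w3.png",im[:,:,::-1])
```

```text
[0.55688345 0.13790708 0.05470146] [-2.00786336e-05  9.99781687e-01  2.08012305e-02  1.97141198e-03] 0.6499677805585455 [ 0.05267839 -1.70719762  0.03996136]
```

View pics/w3.png

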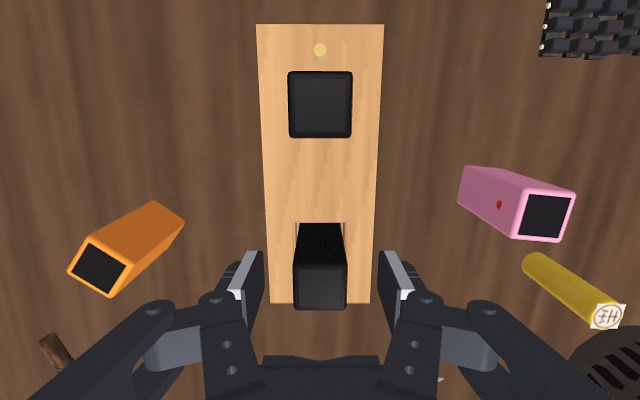

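Call:
step_arm([
  [[0,0,0],[0,0,0]],
  [[0,0,0],[0,0,0]],
  [[0,0,0],[0,0,0]],
  [[0,0,0],[0,0,0]],
  [[0,0,0],[0,0,0]],
], fingers=0)

```text
time_s: 2.9
eef_pos: [0.5556, 0.1381, 0.0531]
eef_rot: [-0.0, 1.0, 0.021, 0.001]
wrist_force: [-0.9, 0.7, 5.8]
opening: 0.273
```

Run:
```python
from h import *
from bench import telemetry, viewer
o=telemetry.get_obs();print(o["eef_pos"],o["opening"],o["wrist_force"])
im=viewer.camera("wrist")
cv2.imwrite("pics/w4.png",im[:,:,::-1])
```

```text
[0.555639   0.1380627  0.05312746] 0.2734378084914733 [-0.85036793  0.71943101  5.75243686]
```

View pics/w4.png

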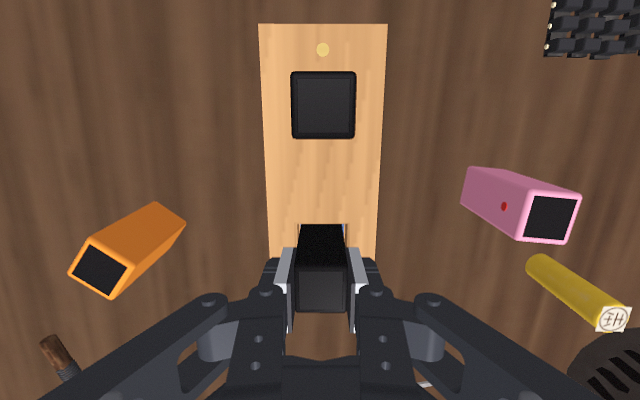

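Call:
step_arm([
  [[0,0,-0.012],[0,0,0]],
  [[0,0,-0.024],[0,0,0]],
  [[0,0,-0.036],[0,0,0]],
  [[0,0,-0.048],[0,0,0]],
  [[0,0,-0.058],[0,0,0]],
])

```text
time_s: 3.45
eef_pos: [0.5552, 0.1381, 0.1117]
eef_rot: [-0.0, 1.0, 0.021, 0.0]
wrist_force: [0.0, -0.6, -3.2]
opening: 0.271
```

Call:
step_arm([
  [[0,0,0],[0,0,0]],
  [[0,0,0],[0,0,0]],
  [[0,0,0],[0,0,0]],
  [[0,0,0],[0,0,0]],
  [[0,0,0],[0,0,0]],
])

```text
time_s: 3.95
eef_pos: [0.5546, 0.138, 0.1097]
eef_rot: [0.0, 1.0, 0.021, -0.001]
wrist_force: [-0.8, -0.0, -3.2]
opening: 0.265
```

```bash
cat > weigh.py <<'E'
from h import *
from bench import telemetry, viewer
f=[]
for i in range(14):
    im=viewer.camera("wrist"); o=telemetry.get_obs(); f.append(np.r_[o["wrist_force"],o["torque"],o["joint_efforts"][1:3]])
f=np.array(f);print(o["time_s"],o["eef_pos"],o["eef_rot"],o["opening"]);print(f[:,2].round(2));print(f.mean(0).round(3),f.std(0).round(3))
import sys;cv2.imwrite(sys.argv[1],im[:,:,::-1])
E
python3 weigh.py pics/w5.png
```

```text
4.65 [0.55503653 0.1380161  0.11031211] [-1.22924243e-05  9.99780850e-01  2.09344237e-02  2.91765481e-05] 0.26837765002452485
[-3.46 -2.15 -2.63 -3.93 -2.78 -3.25 -3.78 -2.22 -1.71 -2.91 -3.25 -3.44
 -3.14 -1.5 ]
[ 1.0000e-02  1.4000e-01 -2.8680e+00  2.3000e-02 -1.6000e-02 -3.0000e-03
 -4.8582e+01 -3.1786e+01] [0.396 0.368 0.718 0.031 0.034 0.032 0.017 0.024]
```

View pics/w5.png

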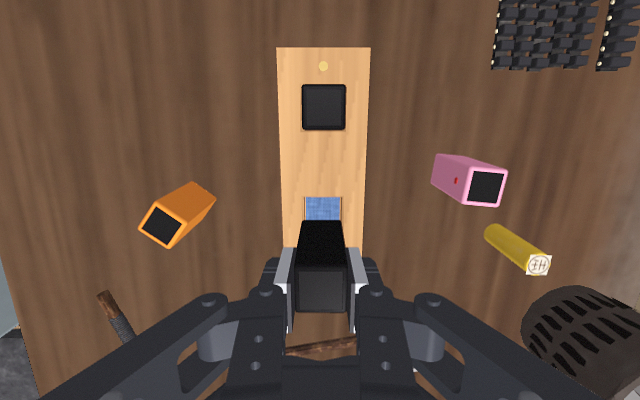

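−2.9 N means this one is probably the brass. The other must be lifted too, so I'm putting this back first.

Call:
step_arm([
  [[0,0,0.015],[0,0,0]],
  [[0,0,0.03],[0,0,0]],
  [[0,0,0.042],[0,0,0]],
  [[0,0,0.05],[0,0,0]],
  [[0,0,0.055],[0,0,0]],
])

```text
time_s: 5.15
eef_pos: [0.5543, 0.138, 0.0538]
eef_rot: [0.0, 1.0, 0.021, -0.001]
wrist_force: [-0.2, -0.2, -2.6]
opening: 0.268
```

Call:
step_arm([
  [[0,0,0.002],[0,0,0]],
  [[0,0,0.002],[0,0,0]],
  [[0,0,0.002],[0,0,0]],
])

```text
time_s: 5.45
eef_pos: [0.5551, 0.138, 0.0534]
eef_rot: [-0.0, 1.0, 0.021, 0.0]
wrist_force: [0.1, -0.3, -2.5]
opening: 0.267
```

Call:
step_arm([
  [[0,0,0.001],[0,0,0]],
  [[0,0,0.0015],[0,0,0]],
  [[0,0,0.0015],[0,0,0]],
])

```text
time_s: 5.75
eef_pos: [0.5554, 0.1381, 0.0531]
eef_rot: [0.0, 1.0, 0.021, 0.0]
wrist_force: [-4.8, 0.2, 6.7]
opening: 0.272
```

Call:
step_arm([
  [[0,0,0],[0,0,0]],
  [[0,0,0],[0,0,0]],
  [[0,0,0],[0,0,0]],
], fingers=65)

```text
time_s: 6.05
eef_pos: [0.5553, 0.138, 0.0519]
eef_rot: [-0.0, 1.0, 0.021, 0.0]
wrist_force: [0.0, -0.1, -0.0]
opening: 0.649
```

Call:
step_arm([
  [[0,0,-0.02],[0,0,0]],
  [[0,0,-0.045],[0,0,0]],
  [[0,-0.03,-0.06],[0,0,0]],
  [[0,-0.076,-0.06],[0,0,0]],
  [[0,-0.076,-0.06],[0,0,0]],
])

```text
time_s: 6.55
eef_pos: [0.5518, 0.2183, 0.1128]
eef_rot: [-0.001, 1.0, 0.023, 0.001]
wrist_force: [-0.5, -0.4, -0.5]
opening: 0.654
```

Run:
```python
from h import *
from bench import telemetry, viewer
o=telemetry.get_obs();print(o["eef_pos"],o["opening"],o["wrist_force"])
im=viewer.camera("wrist")
cv2.imwrite("pics/w6.png",im[:,:,::-1])
```

```text
[0.55179421 0.21825751 0.11281145] 0.6540487030462475 [-0.49902063 -0.42856867 -0.50458925]
```

View pics/w6.png

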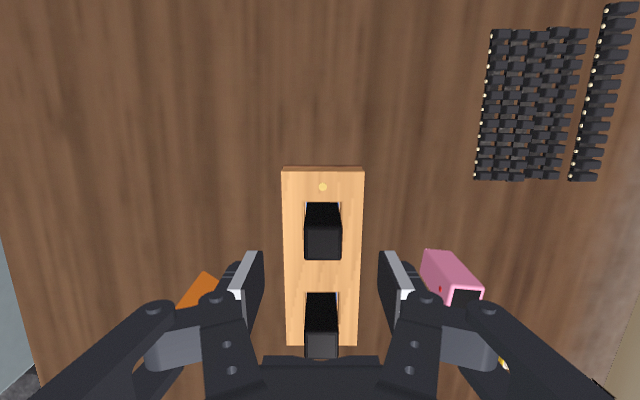

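Call:
step_arm([
  [[0,0,0.015],[0,0,0]],
  [[0,0,0.035],[0,0,0]],
  [[0,0,0.052],[0,0,0]],
  [[0,0,0.0585],[0,0,0]],
  [[0,0,0.0585],[0,0,0]],
])

```text
time_s: 7.1
eef_pos: [0.5506, 0.2126, 0.0512]
eef_rot: [0.0, 1.0, 0.02, -0.002]
wrist_force: [-0.2, -0.2, 0.2]
opening: 0.651
```

Call:
step_arm([
  [[0,0,0],[0,0,0]],
  [[0,0,0],[0,0,0]],
  [[0,0,0],[0,0,0]],
  [[0,0,0],[0,0,0]],
  [[0,0,0],[0,0,0]],
], fingers=0)

```text
time_s: 7.6
eef_pos: [0.5528, 0.214, 0.0543]
eef_rot: [-0.0, 1.0, 0.021, 0.001]
wrist_force: [-0.4, -1.0, 4.9]
opening: 0.266
```

Call:
step_arm([
  [[0,0,-0.012],[0,0,0]],
  [[0,0,-0.024],[0,0,0]],
  [[0,0,-0.036],[0,0,0]],
  [[0,0,-0.048],[0,0,0]],
  [[0,0,-0.058],[0,0,0]],
])

```text
time_s: 8.1
eef_pos: [0.5521, 0.2141, 0.1129]
eef_rot: [-0.0, 1.0, 0.021, 0.001]
wrist_force: [-0.4, -0.0, -0.3]
opening: 0.269
```

Call:
step_arm([
  [[0,0,0],[0,0,0]],
  [[0,0,0],[0,0,0]],
  [[0,0,0],[0,0,0]],
  [[0,0,0],[0,0,0]],
  [[0,0,0],[0,0,0]],
])

```text
time_s: 8.6
eef_pos: [0.5514, 0.2139, 0.1106]
eef_rot: [0.0, 1.0, 0.021, -0.001]
wrist_force: [-0.0, -0.1, -0.3]
opening: 0.265
```

```bash
python3 weigh.py pics/w7.png
```

```text
9.3 [0.5518334  0.21393579 0.11131681] [1.55571374e-05 9.99780683e-01 2.09424153e-02 1.30794625e-05] 0.2651458636661147
[-0.49  0.24 -0.46 -1.2  -0.04 -0.65 -0.71 -1.55 -0.54 -1.04 -0.59 -0.98
 -0.66 -1.  ]
[-1.7000e-02  5.6000e-02 -6.9100e-01 -1.0000e-02 -1.3000e-02  1.0000e-03
 -4.9479e+01 -3.1150e+01] [0.325 0.573 0.441 0.025 0.017 0.026 0.018 0.022]
```

View pics/w7.png

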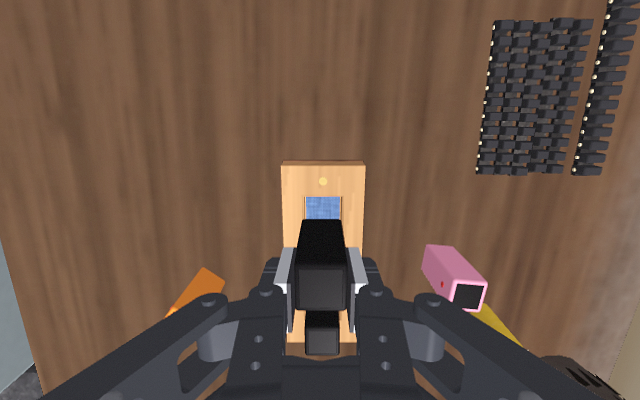

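The left blank reads 0.69 N (about 70 g, resin) and the right one 2.87 N (about 290 g, brass). I'm putting the resin one back.

Call:
step_arm([
  [[0,0,0.015],[0,0,0]],
  [[0,0,0.03],[0,0,0]],
  [[0,0,0.042],[0,0,0]],
  [[0,0,0.05],[0,0,0]],
  [[0,0,0.055],[0,0,0]],
])

```text
time_s: 9.8
eef_pos: [0.5512, 0.2138, 0.0547]
eef_rot: [0.0, 1.0, 0.021, -0.001]
wrist_force: [0.5, 1.0, -0.9]
opening: 0.261
```

Call:
step_arm([
  [[0,0,0.001],[0,0,0]],
  [[0,0,0.002],[0,0,0]],
  [[0,0,0.003],[0,0,0]],
  [[0,0,0.003],[0,0,0]],
])

```text
time_s: 10.2
eef_pos: [0.5517, 0.214, 0.0543]
eef_rot: [0.0, 1.0, 0.021, -0.0]
wrist_force: [-3.4, -0.6, 6.2]
opening: 0.266
```

Call:
step_arm([
  [[0,0,0],[0,0,0]],
  [[0,0,0],[0,0,0]],
  [[0,0,0],[0,0,0]],
], fingers=65)

```text
time_s: 10.5
eef_pos: [0.5519, 0.214, 0.0534]
eef_rot: [-0.0, 1.0, 0.021, 0.0]
wrist_force: [-0.1, 0.7, 0.5]
opening: 0.651
```

Call:
step_arm([
  [[0,0,-0.02],[0,0,0]],
  [[0,0,-0.045],[0,0,0]],
  [[0,0.03,-0.06],[0,0,0]],
  [[0,0.076,-0.06],[0,0,0]],
  [[0,0.076,-0.06],[0,0,0]],
])

```text
time_s: 11.0
eef_pos: [0.556, 0.1339, 0.1141]
eef_rot: [0.001, 1.0, 0.019, 0.001]
wrist_force: [-1.0, 0.5, 0.3]
opening: 0.653
```

Call:
step_arm([
  [[0,0,0],[0,0,0]],
  [[0,0,0.02],[0,0,0]],
  [[0,0,0.04],[0,0,0]],
  [[0,0,0.06],[0,0,0]],
  [[0,0,0.06],[0,0,0]],
])

```text
time_s: 11.5
eef_pos: [0.5521, 0.1391, 0.0501]
eef_rot: [-0.0, 1.0, 0.022, -0.003]
wrist_force: [-1.5, -0.2, -0.4]
opening: 0.651
```

Run:
```python
from h import *
from bench import telemetry, viewer
o=telemetry.get_obs();print(o["eef_pos"],o["opening"],o["wrist_force"])
im=viewer.camera("wrist")
cv2.imwrite("pics/w8.png",im[:,:,::-1])
```

```text
[0.55213854 0.13912378 0.05007854] 0.6507058755294197 [-1.50710491 -0.22989699 -0.44711669]
```

View pics/w8.png

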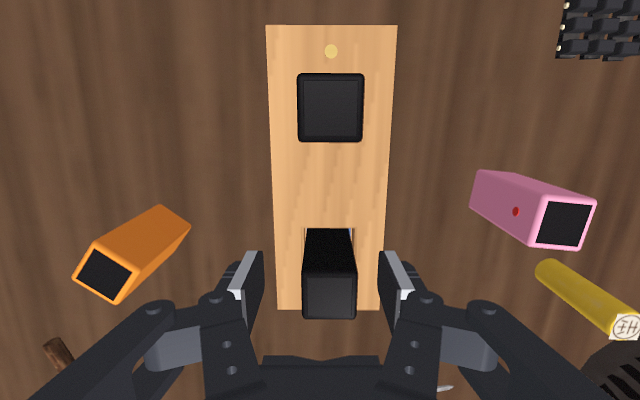

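Call:
step_arm([
  [[0,0,0],[0,0,0]],
  [[0,0,0],[0,0,0]],
])

```text
time_s: 11.75
eef_pos: [0.556, 0.1385, 0.0545]
eef_rot: [-0.0, 1.0, 0.021, 0.001]
wrist_force: [0.0, -0.1, 0.1]
opening: 0.652
```

Call:
step_arm([
  [[0,0,0],[0,0,0]],
  [[0,0,0],[0,0,0]],
  [[0,0,0],[0,0,0]],
  [[0,0,0],[0,0,0]],
  [[0,0,0],[0,0,0]],
], fingers=0)

```text
time_s: 12.25
eef_pos: [0.5558, 0.1381, 0.0542]
eef_rot: [-0.0, 1.0, 0.021, 0.001]
wrist_force: [-0.2, 0.3, 6.9]
opening: 0.268
```

Call:
step_arm([
  [[0,0,-0.012],[0,0,0]],
  [[0,0,-0.03],[0,0,0]],
  [[0,0,-0.055],[0,0,0]],
  [[0,0,-0.08],[0,0,0]],
  [[0,0,-0.107],[0,0,0]],
])

```text
time_s: 12.75
eef_pos: [0.5538, 0.1379, 0.1607]
eef_rot: [0.0, 1.0, 0.021, -0.001]
wrist_force: [0.5, 0.1, -3.5]
opening: 0.265
```

Call:
step_arm([
  [[-0.012,0.04,-0.009],[0,0,8]],
  [[-0.024,0.08,-0.018],[0,0,16]],
  [[-0.036,0.12,-0.027],[0,0,24]],
  [[-0.048,0.16,-0.036],[0,0,32]],
  [[-0.06,0.2,-0.045],[0,0,40]],
])

```text
time_s: 13.25
eef_pos: [0.502, -0.0654, 0.2055]
eef_rot: [0.0, 0.946, -0.325, -0.001]
wrist_force: [1.4, -0.3, -3.2]
opening: 0.265
```

Call:
step_arm([
  [[0.016,0.039,-0.009],[0,0,8]],
  [[0.033,0.078,-0.018],[0,0,16]],
  [[0.05,0.117,-0.027],[0,0,24]],
  [[0.067,0.156,-0.036],[0,0,32]],
  [[0.083,0.195,-0.045],[0,0,40]],
])

```text
time_s: 13.75
eef_pos: [0.4489, -0.2705, 0.2506]
eef_rot: [-0.0, 0.777, -0.629, -0.001]
wrist_force: [1.3, -0.2, -3.9]
opening: 0.268
```

Call:
step_arm([
  [[0,0,0],[0,0,8]],
  [[0,0,0],[0,0,16]],
  [[0,0,0],[0,0,24]],
  [[0,0,0],[0,0,32]],
  [[0,0,0],[0,0,35.4]],
])

```text
time_s: 14.25
eef_pos: [0.4495, -0.2689, 0.25]
eef_rot: [-0.0, -0.55, 0.835, 0.001]
wrist_force: [1.2, 0.7, -3.1]
opening: 0.265
```

Call:
step_arm([
  [[0,0,0],[0,0,0]],
  [[0,0,0],[0,0,0]],
  [[0,0,0],[0,0,0]],
  [[0,0,0],[0,0,0]],
  [[0,0,0],[0,0,0]],
])

```text
time_s: 14.75
eef_pos: [0.4502, -0.2694, 0.2503]
eef_rot: [-0.0, -0.552, 0.834, 0.0]
wrist_force: [0.1, 0.2, -3.0]
opening: 0.268
```

Run:
```python
from h import *
from bench import telemetry, viewer, nets
o=telemetry.get_obs();print(o["time_s"],o["q"],o["eef_pos"],o["eef_rot"],o["opening"],o["wrist_force"])
c=viewer.get_calibration("wrist")
im=viewer.camera("wrist")
import pickle;pickle.dump(c,open("c2.pkl","wb"))
cv2.imwrite("pics/w9.png",im[:,:,::-1])
print([(round(d["score"],2),[round(v) for v in d["extent"]]) for d in nets.boxes_of("seal_vice","wrist")])
im=viewer.camera("top");cv2.imwrite("pics/t9.png",cv2.resize(im[130:250,370:490,::-1],None,fx=5,fy=5,interpolation=cv2.INTER_CUBIC))
cv2.imwrite("pics/t9raw.png",im[:,:,::-1])
```

```text
14.75 [-7.65722133e-01  5.81346088e-02  1.72017632e+00 -2.38418637e-05
  1.36339854e+00  1.20600470e+00] [ 0.45020284 -0.26942524  0.25029241] [-2.41373956e-05 -5.52145493e-01  8.33747774e-01  5.44474555e-05] 0.26840300680354445 [ 0.06346539  0.18536394 -2.96161988]
[(0.85, [276, 36, 360, 182])]
```

View pics/w9.png

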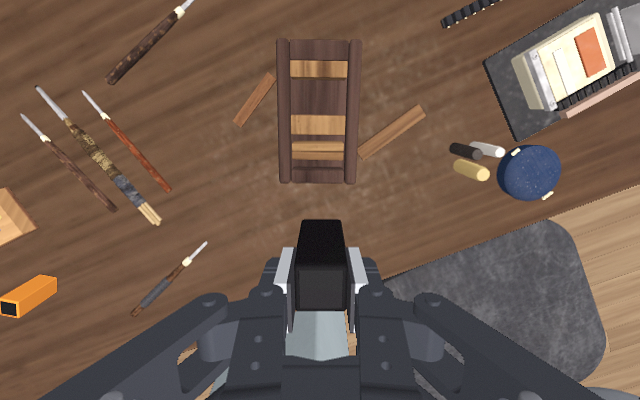

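View pics/t9.png

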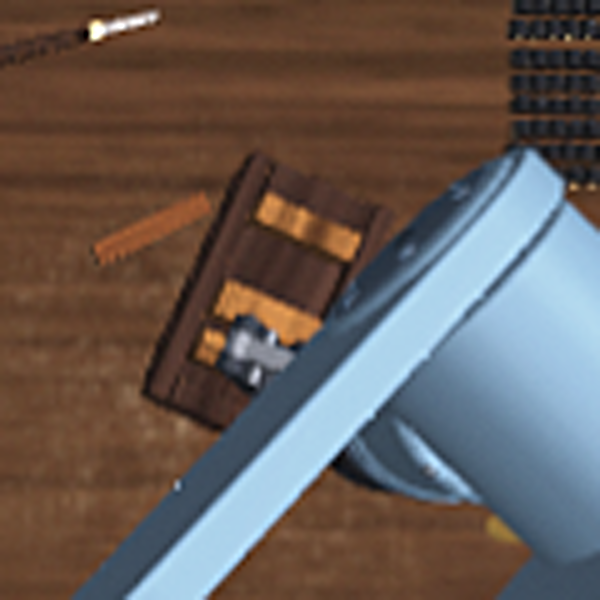

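Run:
```python
import cv2
im=cv2.imread("pics/w9.png")
cv2.imwrite("pics/w9c.png",cv2.resize(im[30:190,255:385],None,fx=4.5,fy=3.75*1,interpolation=cv2.INTER_CUBIC))
```

```text
(no output)
```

View pics/w9c.png

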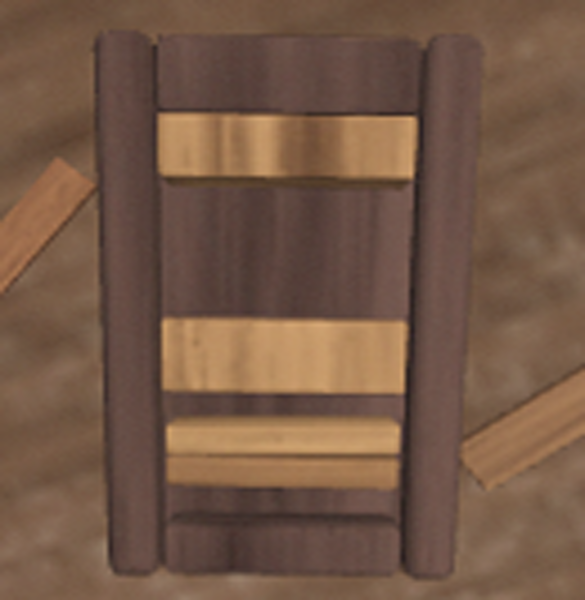

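```bash
cat > vice.py <<'E'
from h import *
import sys
def run(c,P):
    P={k:at(c,p,z)[:2] for k,(p,z) in P.items()}
    for k,v in P.items(): print(k,v.round(4))
    return P
E
python3 - <<'E'
from vice import *
import pickle
c=pickle.load(open("c2.pkl","rb"));f=lambda x,y:(255+x/4.5-.4,30+y/3.75-.4)
P=run(c,dict(LT=(f(97,60),.037),LB=(f(112,560),.037),RT=(f(483,60),.037),RB=(f(458,560),.037),iLT=(f(155,60),.037),iLB=(f(163,560),.037),iRT=(f(427,60),.037),iRB=(f(403,560),.037),
 fL=(f(165,178),.042),fR=(f(410,178),.042),sL=(f(165,319),.044),sR=(f(405,319),.044),s2=(f(285,392),.044),top=(f(285,36),.042),bot=(f(285,574),.03)))
for a,b in [("LB","LT"),("RB","RT"),("iLB","iLT"),("iRB","iRT")]:
    d=P[a]-P[b];d=-d;print(a,np.degrees(np.arctan2(d[1],d[0])))
for a,b in [("fR","fL"),("sR","sL")]:
    d=P[b]-P[a];print(a,np.degrees(np.arctan2(d[1],d[0]))-90)
yaw=np.radians(-23.2);x=np.array([np.cos(yaw),np.sin(yaw)]);y=np.array([-x[1],x[0]])
for k,v in P.items(): print(k,(v@x).round(4),(v@y).round(4))
E
```

```text
LT [ 0.5905 -0.2812]
LB [ 0.4661 -0.2268]
RT [ 0.5571 -0.3601]
RB [ 0.4325 -0.3061]
iLT [ 0.5855 -0.2931]
iLB [ 0.4612 -0.2385]
iRT [ 0.562  -0.3487]
iRB [ 0.4379 -0.2935]
fL [ 0.5573 -0.2832]
fR [ 0.5359 -0.3338]
sL [ 0.5239 -0.2682]
sR [ 0.5024 -0.3191]
s2 [ 0.495  -0.2859]
top [ 0.5787 -0.3216]
bot [ 0.4439 -0.2641]
LB -23.62675854605265
RB -23.42873440314241
iLB -23.701051232521333
iRB -23.962023839469595
fR -22.93271790524804
sR -22.934405499824365
LT 0.6535 -0.0258
LB 0.5177 -0.0248
RT 0.654 -0.1115
RB 0.5181 -0.111
iLT 0.6536 -0.0387
iLB 0.5178 -0.0375
iRT 0.6539 -0.0991
iRB 0.5181 -0.0973
fL 0.6238 -0.0407
fR 0.624 -0.0957
sL 0.5872 -0.0401
sR 0.5875 -0.0954
s2 0.5676 -0.0678
top 0.6585 -0.0676
bot 0.5121 -0.0679
```

Call:
step_arm([
  [[0,-0.025,0.03],[0,0,0.4]],
  [[-0.001,-0.05,0.06],[0,0,0.4]],
  [[-0.002,-0.07,0.09],[0,0,0.4]],
  [[-0.002,-0.086,0.12],[0,0,0.4]],
  [[-0.002,-0.086,0.135],[0,0,0.4]],
])

```text
time_s: 15.4
eef_pos: [0.5302, -0.3008, 0.1121]
eef_rot: [-0.0, -0.549, 0.836, 0.002]
wrist_force: [-0.8, -0.5, -3.2]
opening: 0.265
```

Call:
step_arm([
  [[0,0,0],[0,0,0]],
  [[0,0,0],[0,0,0]],
  [[0,0,0],[0,0,0]],
  [[0,0,0],[0,0,0]],
  [[0,0,0],[0,0,0]],
])

```text
time_s: 15.9
eef_pos: [0.5306, -0.3017, 0.1168]
eef_rot: [0.0, -0.549, 0.836, -0.001]
wrist_force: [0.2, -0.7, -2.8]
opening: 0.268
```

Run:
```python
from h import *
from bench import telemetry, viewer, nets
o=telemetry.get_obs();print(o["time_s"],o["eef_pos"],o["eef_rot"],o["opening"],o["wrist_force"])
c=viewer.get_calibration("wrist")
im=viewer.camera("wrist")
import pickle;pickle.dump((c,o),open("c3.pkl","wb"))
cv2.imwrite("pics/w10.png",im[:,:,::-1])
im=viewer.camera("scene");cv2.imwrite("pics/s10.png",cv2.resize(im[110:230,290:430,::-1],None,fx=5,fy=5,interpolation=cv2.INTER_CUBIC))
```

```text
15.9 [ 0.53055959 -0.30170444  0.11680132] [ 3.02151445e-04 -5.48985588e-01  8.35830974e-01 -1.14709872e-03] 0.26763927218479794 [ 0.17824753 -0.67743585 -2.77628648]
```

View pics/w10.png

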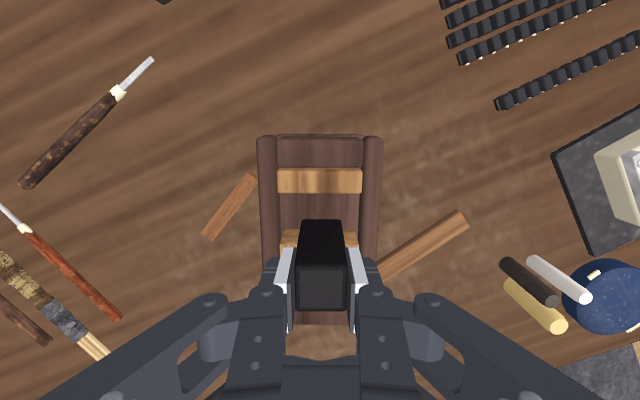

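View pics/s10.png

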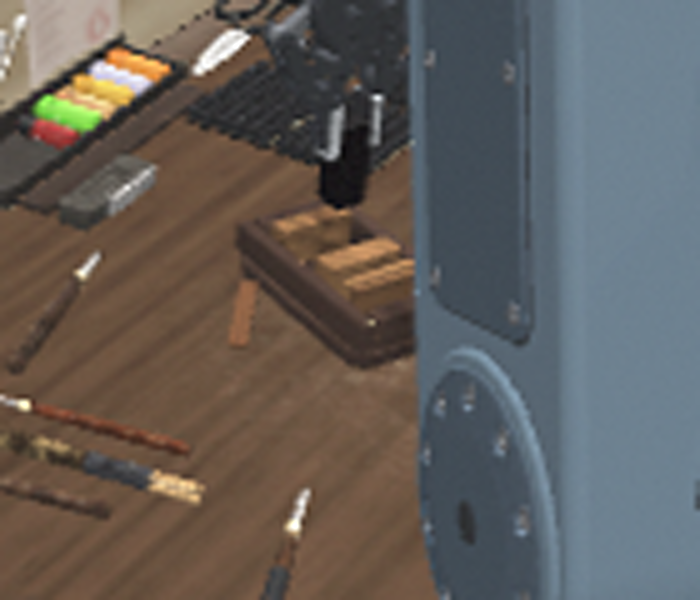

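Run:
```python
import cv2
im=cv2.imread("pics/w10.png")
cv2.imwrite("pics/w10c.png",cv2.resize(im[125:275,250:395],None,fx=5,fy=4,interpolation=cv2.INTER_CUBIC))
```

```text
(no output)
```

View pics/w10c.png

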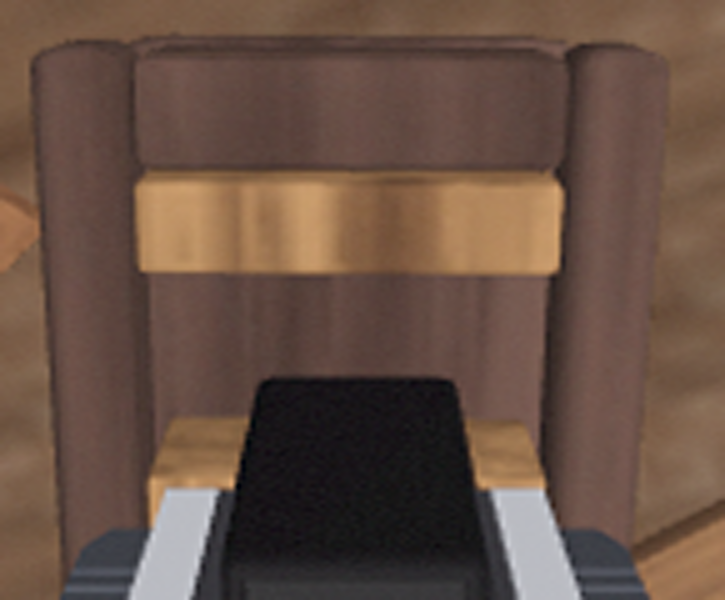

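Run:
```python
from vice import *
import pickle
c,o=pickle.load(open("c3.pkl","rb"));f=lambda x,y:(250+x/5-.4,125+y/4-.4)
P=run(c,dict(LT=(f(34,80),.037),LB=(f(61,530),.037),RT=(f(668,80),.037),RB=(f(633,530),.037),fL=(f(138,272),.042),fR=(f(560,272),.042),
 sL=(f(165,419),.044),sR=(f(540,421),.044),bL=(f(258,380),o["eef_pos"][2]-.045),bR=(f(456,380),o["eef_pos"][2]-.045)))
for a,b in [("LB","LT"),("RB","RT")]:
    d=P[b]-P[a];print(a,np.degrees(np.arctan2(d[1],d[0])))
for a,b in [("fR","fL"),("sR","sL"),("bR","bL")]:
    d=P[b]-P[a];print(a,np.degrees(np.arctan2(d[1],d[0]))-90)
m=rot(o["eef_rot"]).as_matrix();print("tool yaw",np.degrees(np.arctan2(m[1,0],m[0,0])))
yaw=np.radians(-23.3);x=np.array([np.cos(yaw),np.sin(yaw)]);y=np.array([-x[1],x[0]])
P["tcp"]=o["eef_pos"][:2]
for k,v in P.items(): print(k,(v@x).round(4),(v@y).round(4))
```

```text
LT [ 0.5933 -0.2826]
LB [ 0.5177 -0.2491]
RT [ 0.5596 -0.3605]
RB [ 0.484  -0.3272]
fL [ 0.5587 -0.2822]
fR [ 0.5359 -0.3351]
sL [ 0.5337 -0.2746]
sR [ 0.5125 -0.3227]
bL [ 0.5433 -0.295 ]
bR [ 0.5338 -0.3168]
LB -23.899442128972197
RB -23.72122658146192
fR -23.38089762438169
sR -23.796513360141546
bR -23.386467871517823
tool yaw -113.40509995342276
LT 0.6566 -0.0249
LB 0.5741 -0.024
RT 0.6565 -0.1097
RB 0.5739 -0.1091
fL 0.6248 -0.0382
fR 0.6247 -0.0958
sL 0.5988 -0.0412
sR 0.5983 -0.0937
bL 0.6157 -0.0561
bR 0.6156 -0.0798
tcp 0.6066 -0.0672
```

Call:
step_arm([
  [[-0.0005,-0.001,0.008],[0,0,0]],
  [[-0.0005,-0.001,0.018],[0,0,0]],
  [[-0.0005,-0.001,0.028],[0,0,0]],
  [[-0.0005,-0.001,0.034],[0,0,0]],
  [[-0.0005,-0.001,0.036],[0,0,0]],
])

```text
time_s: 16.5
eef_pos: [0.5305, -0.3005, 0.0775]
eef_rot: [-0.0, -0.549, 0.836, 0.001]
wrist_force: [0.4, 0.0, -3.4]
opening: 0.269
```

Call:
step_arm([
  [[0,0,0],[0,0,0]],
  [[0,0,0],[0,0,0]],
  [[0,0,0],[0,0,0]],
])

```text
time_s: 16.8
eef_pos: [0.5316, -0.3014, 0.0798]
eef_rot: [0.0, -0.549, 0.836, -0.0]
wrist_force: [-0.3, 0.5, -3.2]
opening: 0.268
```

Run:
```python
from h import *
from bench import telemetry, viewer, nets
o=telemetry.get_obs();print(o["time_s"],o["eef_pos"],o["eef_rot"],o["opening"],o["wrist_force"])
im=viewer.camera("wrist")
cv2.imwrite("pics/w11.png",cv2.resize(im[150:330,230:410,::-1],None,fx=3.3,fy=3.3,interpolation=cv2.INTER_CUBIC))
im=viewer.camera("scene");cv2.imwrite("pics/s11.png",cv2.resize(im[120:200,320:400,::-1],None,fx=7,fy=7,interpolation=cv2.INTER_CUBIC))
```

```text
16.8 [ 0.53160918 -0.30141102  0.07979448] [ 1.17626184e-04 -5.49040441e-01  8.35795658e-01 -4.46008284e-04] 0.26812661159632173 [-0.32988514  0.5023273  -3.19414143]
```

View pics/w11.png

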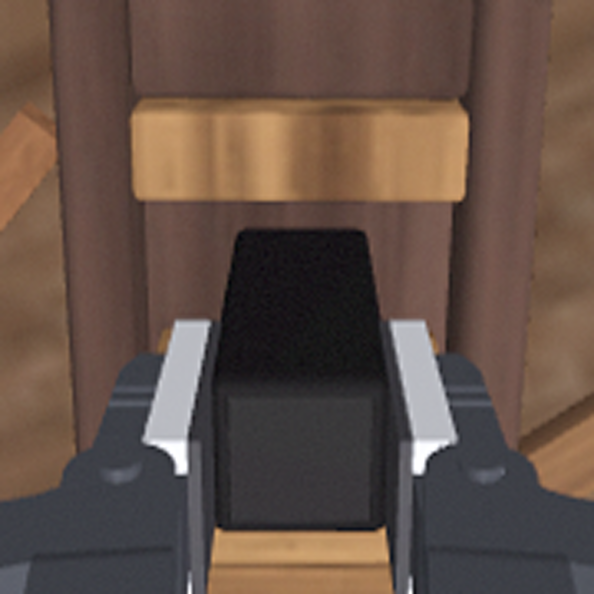

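View pics/s11.png

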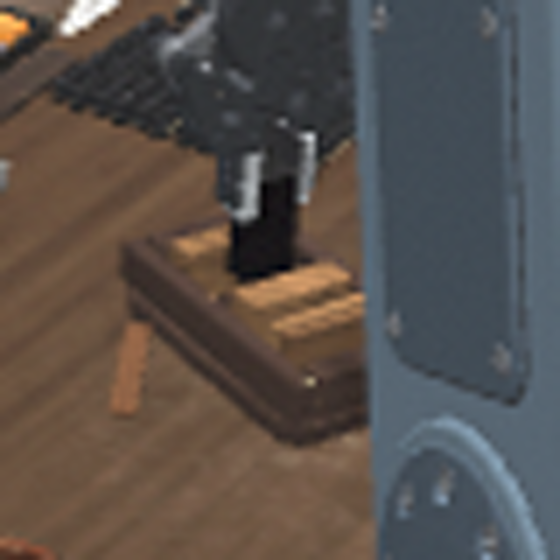

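Call:
step_arm([
  [[-0.0005,0,0.006],[0,0,0]],
  [[-0.0005,0,0.012],[0,0,0]],
  [[-0.0005,0,0.016],[0,0,0]],
  [[-0.0005,0,0.018],[0,0,0]],
  [[-0.0005,0,0.019],[0,0,0]],
])

```text
time_s: 17.4
eef_pos: [0.5312, -0.3005, 0.0597]
eef_rot: [-0.0, -0.549, 0.836, 0.0]
wrist_force: [-0.4, 0.5, -2.6]
opening: 0.269
```

Call:
step_arm([
  [[0,0,0],[0,0,0]],
  [[0,0,0],[0,0,0]],
  [[0,0,0],[0,0,0]],
])

```text
time_s: 17.7
eef_pos: [0.5317, -0.3008, 0.0606]
eef_rot: [0.0, -0.549, 0.836, -0.0]
wrist_force: [-0.1, -0.4, -2.8]
opening: 0.263
```

Call:
step_arm([
  [[0,-0.001,0],[0,0,0]],
  [[0,-0.002,0],[0,0,0]],
  [[0,-0.003,0],[0,0,0]],
  [[0,-0.004,0],[0,0,0]],
  [[0,-0.004,0],[0,0,0]],
])

```text
time_s: 18.2
eef_pos: [0.5353, -0.3024, 0.0603]
eef_rot: [0.0, -0.549, 0.836, -0.0]
wrist_force: [0.7, 0.6, -2.6]
opening: 0.267
```

Call:
step_arm([
  [[0,-0.0005,0],[0,0,0]],
  [[0,-0.001,0],[0,0,0]],
  [[0,-0.001,0],[0,0,0]],
  [[0,-0.001,0],[0,0,0]],
])

```text
time_s: 18.6
eef_pos: [0.536, -0.3027, 0.0603]
eef_rot: [-0.0, -0.549, 0.836, 0.0]
wrist_force: [0.2, 0.2, -3.5]
opening: 0.266
```

Call:
step_arm([
  [[0,-0.0005,0],[0,0,0]],
  [[0,-0.001,0],[0,0,0]],
  [[0,-0.001,0],[0,0,0]],
  [[0,-0.001,0],[0,0,0]],
])

```text
time_s: 19.0
eef_pos: [0.537, -0.3031, 0.0603]
eef_rot: [-0.0, -0.549, 0.836, -0.0]
wrist_force: [-0.6, -0.7, -3.0]
opening: 0.266
```

Call:
step_arm([
  [[0,-0.0005,0],[0,0,0]],
  [[0,-0.001,0],[0,0,0]],
  [[0,-0.001,0],[0,0,0]],
  [[0,-0.001,0],[0,0,0]],
])

```text
time_s: 19.4
eef_pos: [0.5379, -0.3035, 0.0603]
eef_rot: [0.0, -0.549, 0.836, 0.0]
wrist_force: [0.1, 0.1, -2.0]
opening: 0.266
```

Run:
```python
from h import *
from bench import telemetry, viewer, nets
o=telemetry.get_obs();print(o["time_s"],o["eef_pos"],o["wrist_force"],o["torque"])
im=viewer.camera("wrist")
cv2.imwrite("pics/w12.png",cv2.resize(im[150:330,230:410,::-1],None,fx=3.3,fy=3.3,interpolation=cv2.INTER_CUBIC))
```

```text
19.4 [ 0.53792644 -0.30348194  0.0602766 ] [ 0.1240899   0.14713656 -2.02921305] [-0.01703294  0.01030223  0.04698845]
```

View pics/w12.png

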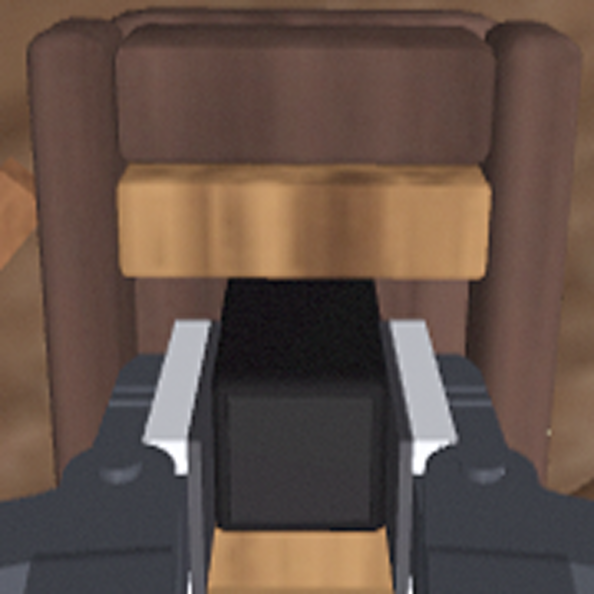

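Call:
step_arm([
  [[0.0003,-0.0005,0],[0,0,0]],
  [[0.0003,-0.001,0],[0,0,0]],
  [[0.0003,-0.001,0],[0,0,0]],
  [[0.0003,-0.001,0],[0,0,0]],
])

```text
time_s: 19.85
eef_pos: [0.5384, -0.304, 0.0602]
eef_rot: [-0.0, -0.549, 0.836, 0.0]
wrist_force: [-3.0, 1.5, -0.7]
opening: 0.269
```

Call:
step_arm([
  [[0,-0.0005,0],[0,0,0]],
  [[0,-0.001,0],[0,0,0]],
  [[0,-0.001,0],[0,0,0]],
  [[0,-0.001,0],[0,0,0]],
])

```text
time_s: 20.25
eef_pos: [0.5385, -0.304, 0.06]
eef_rot: [-0.001, -0.549, 0.836, 0.001]
wrist_force: [-6.0, 2.1, 0.8]
opening: 0.266
```

Call:
step_arm([
  [[0,0.0015,0],[0,0,0]],
  [[0,0.0015,0.001],[0,0,0]],
  [[0,0.0015,0.002],[0,0,0]],
  [[0,0.0015,0.002],[0,0,0]],
  [[0,0.0015,0.002],[0,0,0]],
])

```text
time_s: 20.75
eef_pos: [0.5383, -0.304, 0.0584]
eef_rot: [0.0, -0.549, 0.836, -0.0]
wrist_force: [-1.9, 1.5, 0.4]
opening: 0.267
```

Call:
step_arm([
  [[0,0,0.0005],[0,0,0]],
  [[0,0,0.001],[0,0,0]],
  [[0,0,0.001],[0,0,0]],
  [[0,0,0.001],[0,0,0]],
])

```text
time_s: 21.15
eef_pos: [0.5384, -0.304, 0.0584]
eef_rot: [-0.0, -0.549, 0.836, -0.0]
wrist_force: [-6.2, 3.4, 7.2]
opening: 0.266
```

Run:
```python
from h import *
from bench import telemetry, viewer, nets
o=telemetry.get_obs();print(o["time_s"],o["eef_pos"],o["wrist_force"],o["torque"])
c=viewer.get_calibration("wrist")
im=viewer.camera("wrist")
import pickle;pickle.dump((c,o),open("c4.pkl","wb"))
cv2.imwrite("pics/w13raw.png",im[:,:,::-1])
g=im[200:330,270:370,::-1].astype(float)
g=np.clip(g*2.5,0,255).astype(np.uint8)
cv2.imwrite("pics/w13.png",cv2.resize(g,None,fx=6,fy=4.5,interpolation=cv2.INTER_CUBIC))
m=rot(o["eef_rot"]).as_matrix();t=o["eef_pos"]
# model in tool frame: blank centred on TCP; top 14.x behind
for nm,dz in [("top",-.0138),("foot",.0462)]:
  print(nm,[proj(c,t+m@np.array([sx*.012,sy*.012,dz]))[0].round(1) for sx,sy in [(-1,-1),(1,-1),(1,1),(-1,1)]])
```

```text
21.15 [ 0.53838201 -0.30403502  0.05839945] [-6.20574031  3.36304152  7.23432324] [ 0.56476221  0.950683   -0.05488962]
top [array([291. , 259.3]), array([348.3, 259.3]), array([346.9, 308.7]), array([292.4, 308.7])]
foot [array([299.9, 214.1]), array([339.8, 214.1]), array([339.1, 250.7]), array([300.6, 250.7])]
```

View pics/w13.png

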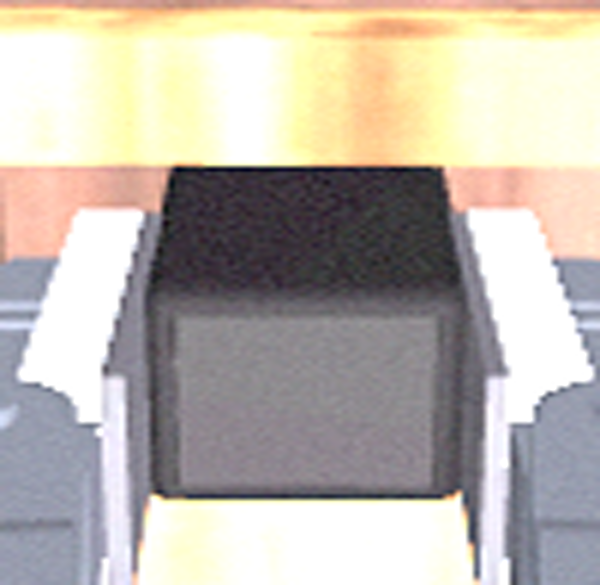

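Call:
step_arm([
  [[0,0,-0.0005],[0,0,0]],
  [[0,0,-0.0005],[0,0,0]],
  [[0,0,-0.0005],[0,0,0]],
  [[0,0,-0.0005],[0,0,0]],
  [[0,0,-0.0005],[0,0,0]],
])

```text
time_s: 21.7
eef_pos: [0.5384, -0.304, 0.0584]
eef_rot: [0.0, -0.549, 0.836, -0.0]
wrist_force: [-4.6, 2.5, 6.2]
opening: 0.268
```

Call:
step_arm([
  [[0,0,0],[0,0,0]],
  [[0,0,0],[0,0,0]],
  [[0,0,0],[0,0,0]],
  [[0,0,0],[0,0,0]],
  [[0,0,0],[0,0,0]],
])

```text
time_s: 22.2
eef_pos: [0.5384, -0.304, 0.0584]
eef_rot: [0.0, -0.549, 0.836, -0.0]
wrist_force: [-4.7, 2.9, 6.1]
opening: 0.266
```

Run:
```python
from h import *
from bench import telemetry, viewer, nets
fs=[]
c=viewer.get_calibration("wrist")
for n in ["wrist","scene","wrist","wrist","wrist"]:
    im=viewer.camera(n);o=telemetry.get_obs();fs.append(o["wrist_force"])
    if n=="wrist": w=im
    else: s=im
fs=np.array(fs);print(o["time_s"],o["eef_pos"],o["eef_rot"],o["opening"]);print(fs.round(1),o["torque"])
cv2.imwrite("pics/w14.png",cv2.resize(w[150:330,230:410,::-1],None,fx=3.3,fy=3.3,interpolation=cv2.INTER_CUBIC))
cv2.imwrite("pics/s14.png",cv2.resize(s[120:270,220:420,::-1],None,fx=4,fy=4,interpolation=cv2.INTER_CUBIC))
```

```text
22.45 [ 0.53838486 -0.30403005  0.05842063] [ 1.46295307e-05 -5.49057766e-01  8.35784395e-01 -1.17798160e-04] 0.26512781450959066
[[-4.7  2.6  5.5]
 [-3.8  3.   6.7]
 [-4.3  2.8  6.1]
 [-4.4  3.   6.5]
 [-4.8  2.5  6.3]] [ 0.53575869  0.81285482 -0.06417147]
```

View pics/w14.png

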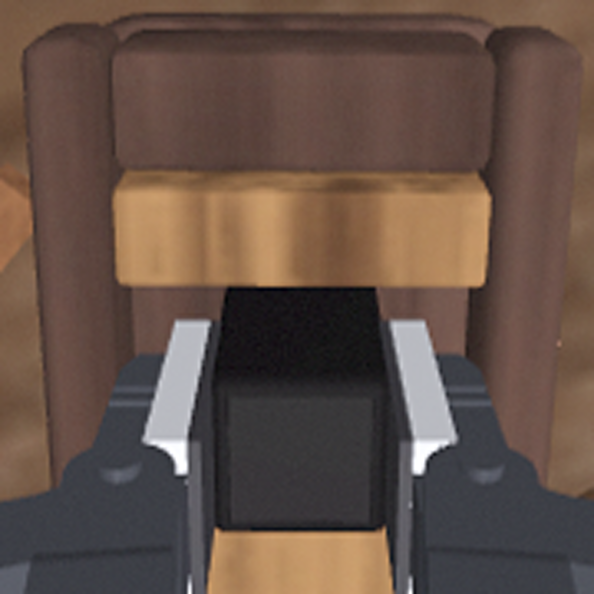

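View pics/s14.png

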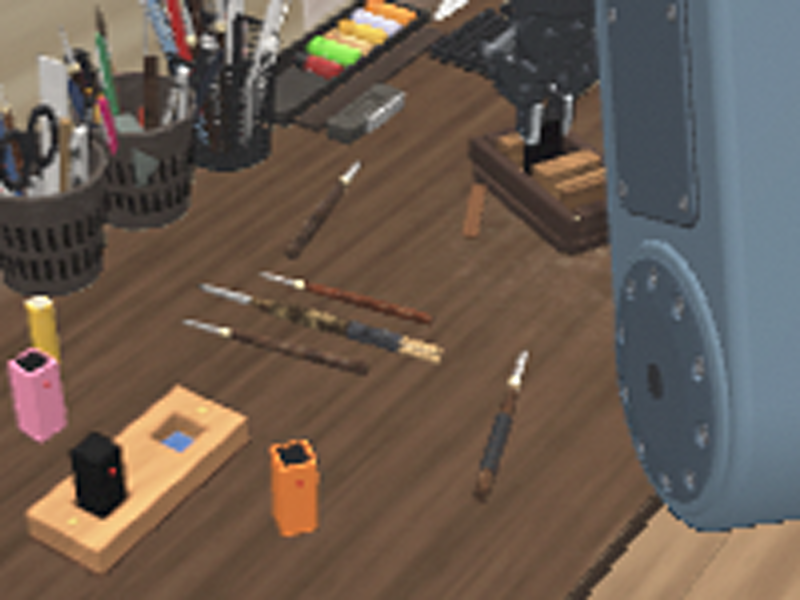

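```bash
python3 -c "
from bench import ticket;print(ticket.hand_in())"
```

```text
the job is handed in; nothing more can be done
None
```

The heavier blank is in the vice, still gripped, and I handed the job in at about 22.5 s of the 67 s allowed. The hand-in gave no verdict.

- **Weighing:** I lifted each blank right out of the stand and put it back. The right one pulled 2.87 N (about 290 g, brass) and the left one 0.69 N (about 70 g, resin). The resin blank is still standing upright in its left socket; the right socket is empty.
- **Placing:** I took the brass blank to the vice, lowered it between the jaws and pushed it forward onto the fixed jaw. I then eased the push off slightly, set its foot on the bed and kept hold of it.
- **Last force readings:** These were steady, with about 5 N against the fixed jaw and about 6 N down on the bed. The tool height puts the foot about 12 mm above the desk, which is the bed.
- **Last pictures:** The blank is centred between the cheeks to about 0.5 mm. Its front edge is parallel to the jaw face to within a fraction of a degree, and the sliding jaw and the loose things were not touched.

**Disagreements and limits:**
- The pictures showed the blank about 2.5 mm behind where the tool position implied. It showed the same offset at the top and the foot, so I took it as grip and calibration offset rather than a tilt. The point where it met the jaw fits that.
- The vice's angle came out between −22.9° and −24.0° depending on which edge I measured. I used −23.4°.
- I could only check uprightness from the wrist camera, because the scene view is too coarse to measure it.

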